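# Press the crystal home and ease the press cap off a quarter turn

## Task

Press the crystal into the watch case that sits in the carriage of the silver case press: slide the carriage fully home against its rear stop under the ram first, then screw the knurled cap on top of the press down (clockwise seen from above) until it bottoms out, and then back it off a quarter turn to take the load off the glass. Finish still holding the cap between the fingers at that setting, at rest, so that it cannot creep while I do up its lock screw. Leave the small things lying around the press where they are.

Things in the scene. Friction and masses are not known exactly. Their poses are not given: they have to be found in the camera images.
- press: Silver case press, fixed, 225 x 130 mm base, 183 mm high to the cap's top. Origin: on the bench surface, on the vertical ram axis. x runs along the carriage slide from the loading end (towards the robot, base from x = -150 mm) to the rear stop (base to +75 mm); y across, z up. Two 18 mm columns at y = +-52 mm carry a bridge 50 mm along x, 134 mm along y, 105 to 135 mm high.
- collar_top (a point): Centre of the top of the 38 mm collar on the bridge, on the ram axis, 147 mm above the bench: the cap bottoms on it. Flat column nuts on the bridge reach 139 mm; a small lock screw sticks out of the collar on the press's +x side to 34 mm from the axis, below 147 mm. Axes as the press.
- carriage (a joint): Carriage position in m: 0 = fully home against the rear stop, with the watch under the ram; positive = pulled out towards the loading end (press -x), at most 0.075. Starts 0.042 to 0.065. Steel plate 155 x 56 mm, top 34 mm above the bench, with the watch case in a white nest. About 0.5 kg; takes about 3 N to slide and stays where it is left.
- carriage_handle (a point): Point on the axis of the black upright handle post of the carriage, 64 mm above the bench: post 14 mm in diameter from 34 to 63 mm high, with a head 18 mm in diameter from 63 to 78 mm high. On the carriage's centre line; with the carriage home it is 90 mm from the ram axis on the press's -x side, 65 mm clear of the bridge. Axes as the press.
- cap: Knurled steel screw cap on top of the press, 44 mm in diameter and 36 mm high, upright on the ram axis, with one engraved radial line on its top (along its own x axis). Origin: centre of its lower rim, 147 mm above the bench when bottomed; it turns with the cap. Thread lead 6 mm per turn: 1 mm higher for about each 1.05 rad of unscrewing. Thread drag 0.08 N m; it stays where it is left.
- cap_turn (a joint): Turn of the cap in rad: 0 = bottomed out (hard stop on the collar); grows as the cap is unscrewed (anticlockwise seen from above, z axis up). Starts between 2.6 and 4.2. A quarter turn back from the bottom is 1.57.
- cap_grip (a point): Point on the cap's axis at the height to grip, 12 mm below the cap's top and 24 mm above its lower rim; 171 mm above the bench when the cap is bottomed. It rises and turns with the cap.
- silicone_block: Orange silicone mat block 110 x 80 x 20 mm, fixed, to the press's right (-y); origin at the centre of its underside. Not part of the job.
- tweezer: Steel tweezer 130 mm long, 8 mm high, lying loose on the silicone block; origin at the middle of its underside, x along it. Leave alone.
- dish: White ceramic dish 84 mm in diameter, 20 mm high, loose, to the press's left (+y); origin at the centre of its underside. Leave alone.
- loupe: Black eye loupe, a cone 34 mm wide at the foot and 28 mm high, loose; origin at the centre of its underside. Leave alone.
- movement_holder: Round brass movement holder 48 mm in diameter with two steel jaws, 14 mm high, loose; origin at the centre of its underside. Leave alone.
- spare_die: White nylon press die 32 mm in diameter, 18 mm high with its stem, loose; origin at the centre of its underside. Leave alone.
- screwdriver: Small screwdriver 120 mm long lying on the bench, loose; origin at the middle of its underside, x along it. Leave alone.

How it is judged:
On the way, in this order (a step that is already met when the one before it is completed fails the run):
1. the carriage is home against its rear stop (within 3 mm) (value of joint carriage below 0.003 m), for 0.2 s.
2. the cap has been screwed down until it bottoms out (within 0.06 rad), with the carriage home (value of joint carriage below 0.003 m and value of joint cap_turn below 0.06 rad), for 0.1 s.
At the end, for the whole second after the job is handed in: Fingers still gripping the cap round its side (over 4 N of contact, TCP within 10 mm of its axis), the cap at rest a quarter turn (1.57 +- 0.35 rad, 20 degrees) back from its bottom, the carriage home within 3 mm, every loose bystander within 15 mm of its start (value of joint carriage below 0.003 m and value of joint cap_turn between 1.22 and 1.92 rad and velocity of joint cap_turn between -0.1 and 0.1 rad/s and contact force between cap and the fingers above 4 N and horizontal distance between the grasp point and cap_grip below 0.01 m and z of the grasp point in the frame of cap_grip below 0.02 m and distance of each of tweezer, dish, loupe, movement_holder, spare_die, screwdriver from where it was at the start of the episode below 0.015 m); the arm keeps its last pose, push and grip.
It fails at once if the cap is screwed well down (below 2 rad) while the carriage is not home, so that the die would catch the watch's edge (value of joint cap_turn below 2 rad and value of joint carriage above 0.006 m).
It fails at once if one of the small things around the press is shoved more than 30 mm (distance of any of tweezer, dish, loupe, movement_holder, spare_die, screwdriver from where it was at the start of the episode above 0.03 m).
It also fails if it takes over 58 s, if anything falls off the work surface, if the arm or the gripper's body presses on something with over 40 N, if the wrist force passes 120 N, or if a joint passes its speed limit or range.

## Robot

A 7-joint arm with a two-finger parallel gripper is mounted at the origin on the work surface. World frame = base frame: x ahead of the robot, y to its left, z up, the work surface at z = 0. Lengths are in m, angles in rad, forces in N, time in s.
With the tool pointing down it reaches from about 0.425 to 0.925 m from the base axis. Payload 6.8 kg.
Tool frame: the origin (TCP) lies between the finger pads, 19 mm behind the fingertips; this is the grasp point; z points along the fingers, y is the line along which they close (so a half turn about z gives the same grasp; the last joint's range is limited). The gripper opens to 85 mm and grips with 20 to 120 N. Pads are 22 mm wide; open, the fingers measure 114 mm over their backs; the gripper's body (76 mm by 85 mm) begins 54 mm behind the grasp point. The pads swing forward as they close: fully open they stand 13 mm farther back than shut.
Start: joints at [1.09, 0.477, 0.022, 1.555, -0.011, 1.109, -0.083], TCP at [0.246, -0.629, 0.25] pointing down, gripper open.
Joint ranges: [-2.96, 2.96], [-0.34, 2.1], [-1.41, 1.46], [0.24, 2.44], [-1.37, 4.51], [0.17, 1.92], [-2.96, 2.96]. Speed limits (rad/s): [2.39, 2.39, 3.14, 3.14, 3.14, 3.14, 3.14].

## Interface

Orientations are given as a unit quaternion [w, x, y, z].
In Python, from station import bot gives the robot as it stands. The module is installed in compiled form; this text tells all that it offers.
- The arm moves only by the shell command python3 -m jog 'ROWS' [OPENING] [FORCE]. ROWS is JSON, a list of rows, each a list of 4 numbers: the shift along the tool's x, y, z in cm, then the turn about the tool's z in rad. In form: [[x, y, z, spin], ...]. A call has 1 to 20 rows; each row is the pose to reach, as a shift and turn from the pose commanded when the call began, along the tool's axes at that moment; what a row does not reach only later rows make up. A row lasts 1/12 s, in which the tool goes at most 41.7 mm and 7.16 degrees, less where a joint would pass 70% of its speed; a pose out of reach is approached as far as the arm can. A call with a gripper value outside its range is refused whole. OPENING is the closure, from -1 (fully open) to 1 (shut), set as the call begins (- or left out, the last holds). The fingers move at their own pace and stop on an object; FORCE is the grip in N (left out, the last holds). Time passes only in rows, so rows that repeat a pose let the fingers close. It gives the time, the measured TCP pose, the force, the opening and the grip force at its end, in the units of the state.
- bot.get_obs(): the state, without advancing time (a new reading comes with each control period).
- bot.read_camera(name): name is "scene" or "side" or "wrist"; returns a dict with "pixels" (384x512x3 uint8, red, green, blue), "depth" (384x512 float32, m along the optical axis (not along the pixel's ray), 0 where there is no reading), "fovy" (degrees; the focal length in pixels is half the picture's height over the tangent of half this angle, whatever the lens; pixels are square), "cx", "cy" (the principal point, pixels), "pose" (4x4, takes a point from camera to world coordinates). Camera axes: x right, y down, z forward; pixel columns grow to the right and rows downward; lengths in m; the calibration is good to about 2 mm. The wrist camera is an equidistant fisheye: a pixel r from the principal point sees the ray r / f radians off the axis. A picture is of the moment at which its call begins.
- bot.hand_in(): hands the job in; it is judged then, once.
The state is a dict: "t": time; "q": joint angles; "joint_vel": joint speeds; "joint_torque": joint torques, N m; "eef_pos": TCP position; "tool_rot": TCP orientation; "contact_force": force on the tool from outside, world axes, zero at the start; "torque": the same for the moment, N m; "gripper_width": opening from 0.0 (shut) to 1.0 (fully open); "grasp_force": force on a finger pad.
Only numpy, scipy, OpenCV 4.12 (cv2) and the standard library are available. Lean on these libraries where they do the work, as an engineer would, in place of code of your own. Each camera call takes 0.05 s, during which the arm holds its last target. There are 200 camera calls.

## Working session

There is one attempt and no reset: what is moved stays moved. The work goes in short steps, Python scripts to look and compute and a shell command to move; the robot and the scene stay as the last step left them, time stands still between calls to the robot, and variables do not carry over. Pictures are saved under pics/ and viewed, at most 10 in all, crops included, and the job is handed in when it is done.

```bash
mkdir -p pics; cat > h.py <<'E'
import numpy as np, cv2
from station import bot
def cam(n):
    c=bot.read_camera(n); return c
def pts(c):
    h,w=c["depth"].shape; f=h/2/np.tan(np.radians(c["fovy"])/2)
    u,v=np.meshgrid(np.arange(w),np.arange(h)); z=c["depth"]
    P=np.stack([(u-c["cx"])/f*z,(v-c["cy"])/f*z,z,np.ones_like(z)],-1)
    W=(P@c["pose"].T)[...,:3]; W[z==0]=np.nan; return W
E
python3 - <<'E'
from h import *
ims=[]
for n in("scene","side"):
    c=cam(n); np.save(n+".npy",pts(c)); cv2.imwrite(f"pics/{n}0.png",c["pixels"][...,::-1]); print(n,c["pose"].round(2).tolist(),c["fovy"])
o=bot.get_obs();print(o)
E
```

```text
scene [[-0.11, 0.71, -0.69, 1.23], [0.99, 0.09, -0.07, 0.1], [0.01, -0.7, -0.72, 0.8], [0.0, 0.0, 0.0, 1.0]] 48.733643507160494
side [[-0.98, -0.12, 0.15, 0.48], [-0.19, 0.63, -0.75, 0.63], [-0.01, -0.77, -0.64, 0.66], [0.0, 0.0, 0.0, 1.0]] 54.90011721235666
{'t': 0.1, 'q': array([ 1.08989932,  0.47770164,  0.02237433,  1.55633383, -0.01151303,
        1.10927581, -0.08308714]), 'joint_vel': array([ 6.79833285e-05, -1.38770741e-03,  4.37069471e-04, -2.62563634e-03,
       -8.98236019e-04, -6.83569830e-04, -1.13797837e-03]), 'joint_torque': array([ 4.25949809e-03, -5.97761607e+01,  1.61353592e+00, -2.81955117e+01,
        1.29097741e-02,  4.97477435e-03,  2.37324571e-05]), 'eef_pos': array([ 0.24565101, -0.62819147,  0.24914202]), 'tool_rot': array([-7.68256601e-04,  9.82677810e-01,  1.85320503e-01, -2.04619139e-04]), 'contact_force': array([-0.49438668,  0.68093752, -0.14774639]), 'torque': array([-0.01596913,  0.01495564, -0.0229319 ]), 'grasp_force': 0.0, 'gripper_width': 0.9958052126122037}
```

View pics/scene0.png

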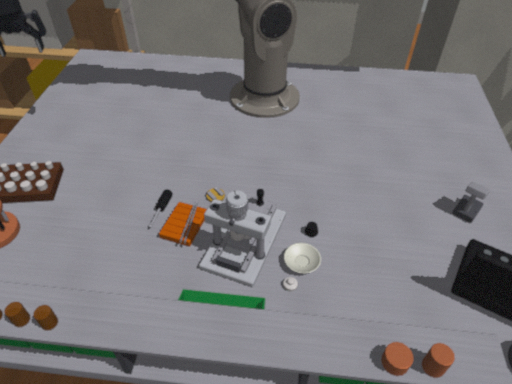

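View pics/side0.png

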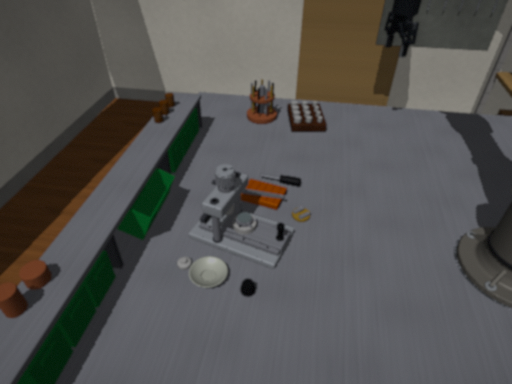

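The scene view shows the cap at about (237,200), the handle at (260,197) and the bridge running from (210,208) to (265,222). In the side view the cap is at (226,175) and the handle at (281,230). Next I'll measure them from depth.

```bash
python3 - <<'E'
from h import *
seeds={"scene":((237,198),(260,193)),"side":((226,172),(281,228))}
for n in seeds:
    W=np.load(n+".npy"); 
    im=cv2.imread(f"pics/{n}0.png").astype(int)
    for s in seeds[n]: print(n,s,W[s[1],s[0]].round(4))
    c0=W[seeds[n][0][1],seeds[n][0][0]]
    d=np.hypot(*(W[...,:2]-c0[:2]).transpose(2,0,1))
    z=W[...,2]
    m=(d<.05)&(z>.15); zt=np.nanpercentile(z[m],95)
    t=m&(z>zt-.006); P=W[t][:,:2].astype(np.float32); print(" cap top z",zt,t.sum(),"circle",cv2.minEnclosingCircle(P),"mean",P.mean(0))
    h0=W[seeds[n][1][1],seeds[n][1][0]]
    d2=np.hypot(*(W[...,:2]-h0[:2]).transpose(2,0,1))
    t=(d2<.03)&(z>.045)&(z<.1)&(im.sum(2)<200); P=W[t]; print(" handle",t.sum(),np.nanmax(P[:,2]), P[P[:,2]>.066].mean(0), P.min(0),P.max(0))
    t=(d<.09)&(z>.125)&(z<.143); r=cv2.minAreaRect(W[t][:,:2].astype(np.float32)); print(" bridge",t.sum(),r)
    a=cv2.resize(cv2.imread(f"pics/{n}0.png")[120:300,140:340],None,fx=4,fy=4,interpolation=cv2.INTER_CUBIC)[:600]
    cv2.imwrite(f"pics/{n}crop.png",a)
E
```

```text
scene (237, 198) [0.6526 0.0069 0.1854]
scene (260, 193) [0.5276 0.0412 0.0763]
 cap top z 0.18672357166372625 251 circle ((0.6515125036239624, 0.006428460590541363), 0.020539557561278343) mean [0.6526119  0.00662074]
 handle 62 0.07957501904879938 [0.52356864 0.04013366 0.07378281] [0.51296229 0.03321669 0.04758608] [0.52959598 0.04614244 0.07957502]
 bridge 1042 ((0.6551676988601685, 0.0058213770389556885), (0.13370820879936218, 0.05895731970667839), 75.83470153808594)
side (226, 172) [0.642  0.0157 0.1878]
side (281, 228) [0.5147 0.0472 0.0749]
 cap top z 0.18854221629243043 185 circle ((0.6478138566017151, 0.004871666431427002), 0.021990574896335602) mean [0.64834756 0.00716806]
 handle 85 0.08162322641533148 [0.51747217 0.04383196 0.07562235] [0.51016819 0.03371081 0.04593063] [0.52430379 0.0489617  0.08162323]
 bridge 722 ((0.652082085609436, 0.004266887903213501), (0.13506366312503815, 0.058504581451416016), 74.703369140625)
```

View pics/scenecrop.png

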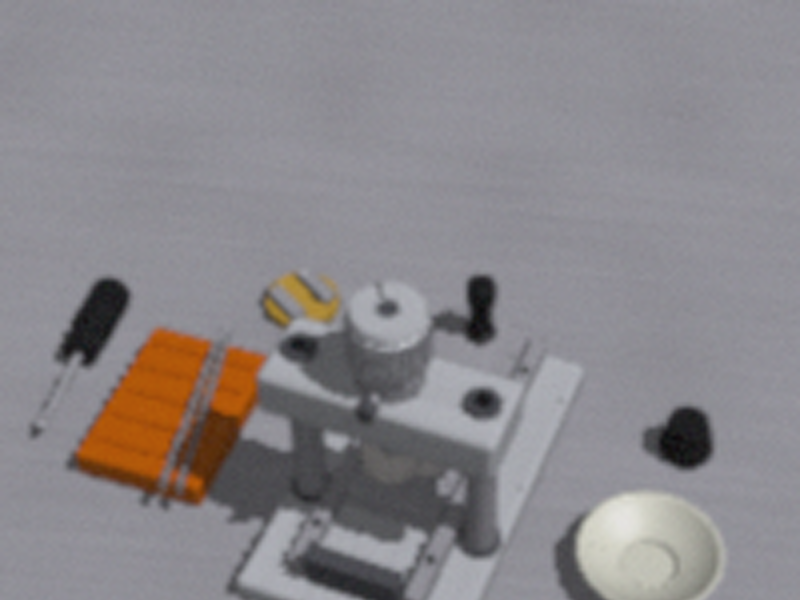

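The press yaw comes out at about -15°, with the cap axis near (0.650, 0.006) and the handle near (0.521, 0.041). I'll move behind the handle with the fingers closed, then push.

```bash
python3 -m jog '[[47.2,-54.3,0,0.635],[47.2,-54.3,0,0.635],[47.2,-54.3,0,0.635],[47.2,-54.3,0,0.635],[47.2,-54.3,0,0.635],[47.2,-54.3,0,0.635],[47.2,-54.3,0,0.635],[47.2,-54.3,0,0.635],[47.2,-54.3,0,0.635],[47.2,-54.3,0,0.635],[47.2,-54.3,0,0.635],[47.2,-54.3,0,0.635],[47.2,-54.3,0,0.635],[47.2,-54.3,0,0.635],[47.2,-54.3,0,0.635],[47.2,-54.3,0,0.635],[47.2,-54.3,0,0.635],[47.2,-54.3,0,0.635],[47.2,-54.3,0,0.635],[47.2,-54.3,0,0.635]]' 1 30
cat > s.py <<'E'
from h import *
from scipy.spatial.transform import Rotation as R
o=bot.get_obs(); p=o["eef_pos"]; w=o["tool_rot"]; M=R.from_quat(w[[1,2,3,0]]).as_matrix()
print("t",o["t"],"p",p.round(4),"yaw",np.degrees(np.arctan2(M[1,0],M[0,0])).round(2),"tilt",M[2].round(3),"q",o["q"].round(2),"F",o["contact_force"].round(1),"T",o["torque"].round(2),"w",round(o["gripper_width"],3),"g",round(o["grasp_force"],1))
a=np.radians(-15); X=np.array([np.cos(a),np.sin(a),0]);Y=np.array([-X[1],X[0],0])
for n,g in(("cap",[.650,.006,.175]),("handle",[.521,.041,.068])):
    d=np.array(g)-p; print(n,"tool cm",(M.T@d*100).round(2),"press",d@X,d@Y)
E
python3 s.py; python3 - <<'E'
from h import *
c=cam("wrist");cv2.imwrite("pics/w1.png",c["pixels"][...,::-1]);print(c["pose"].round(3),c["fovy"],c["cx"],c["cy"])
E
```

```text
t: 1.77
eef_pos: [0.4874, 0.0494, 0.2495]
tool_rot: [0.0, 0.992, -0.13, -0.001]
contact_force: [0.4, -0.5, -0.2]
gripper_width: -0.003
grasp_force: 0.0
t 1.7667 p [0.4874 0.0494 0.2495] yaw -14.91 tilt [-0.001  0.001 -1.   ] q [ 0.07  0.19 -0.34  1.97  0.08  0.99 -2.13] F [ 0.4 -0.5 -0.2] T [ 0.    0.01 -0.01] w -0.003 g 0.0
cap tool cm [16.84 -0.    7.43] press 0.16832376829895385 0.0002210625270226757
handle tool cm [ 3.49 -0.07 18.15] press 0.03466067012907581 0.0006408096289148913
[[-0.257 -0.914 -0.315  0.568]
 [-0.966  0.243  0.083  0.028]
 [ 0.     0.326 -0.945  0.374]
 [ 0.     0.     0.     1.   ]] 65.70646984690485 253.69756704500605 191.55930852278198
```

View pics/w1.png

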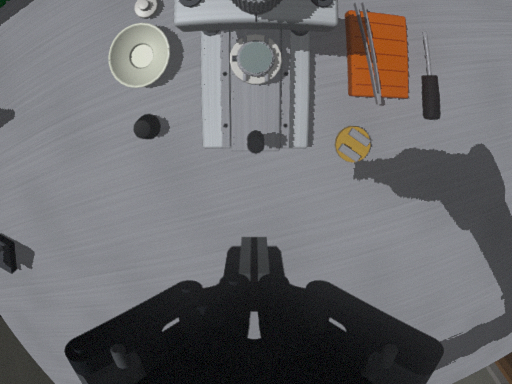

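The wrist view shows the handle at (255,141), centred on the tool's x line. It also shows the camera sticking out on the tool's +x side. I'll flip the tool half a turn so the camera stays clear of the cap, then lower.

```bash
python3 -m jog '[[0,0,0,0.12],[0,0,0,0.24],[0,0,0,0.36],[0,0,0,0.48],[0,0,0,0.6],[0,0,0,0.72],[0,0,0,0.84],[0,0,0,0.96],[0,0,0,1.08],[0,0,0,1.2],[0,0,0,1.32],[0,0,0,1.44],[0,0,0,1.56],[0,0,0,1.68],[0,0,0,1.8],[0,0,0,1.92],[0,0,0,2.04],[0,0,0,2.16],[0,0,0,2.28],[0,0,0,2.4]]' >/dev/null
python3 -m jog '[[0,0,0,0.12],[0,0,0,0.24],[0,0,0,0.36],[0,0,0,0.48],[0,0,0,0.6],[0,0,0,0.74],[0,0,0,0.74],[0,0,3,0.74],[0,0,6,0.74],[0,0,9,0.74],[0,0,12,0.74],[0,0,15,0.74],[0,0,17.5,0.74],[0,0,17.9,0.74],[0,0,17.9,0.74]]' >/dev/null
python3 s.py
```

```text
t 4.7333 p [ 0.4198 -0.0667  0.051 ] yaw -159.94 tilt [-0.013  0.077 -0.997] q [-0.86  1.2   1.46  2.31 -1.37  1.32 -2.96] F [0.2 0.  0.3] T [-0.04 -0.02 -0.  ] w -0.0 g 0.0
cap tool cm [-24.28  -0.13 -12.12] press 0.2035291167564721 0.12976160515318574
handle tool cm [-13.22   6.74  -1.  ] press 0.06986601858659405 0.130181352255078
```

The spin went the wrong way: positive spin lowers q7, so the joint hit its limit. I'll rise and unwind.

```bash
python3 -m jog '[[0,0,-3,0],[0,0,-6,0],[0,0,-9,0],[0,0,-12,0],[0,0,-15,0],[0,0,-17.9,0],[0,0,-17.9,0],[0,0,-17.9,-0.12],[0,0,-17.9,-0.24],[0,0,-17.9,-0.36],[0,0,-17.9,-0.48],[0,0,-17.9,-0.6],[0,0,-17.9,-0.74]]' >/dev/null
python3 s.py
python3 -m jog '[[0,0,0,-0.12],[0,0,0,-0.24],[0,0,0,-0.36],[0,0,0,-0.48],[0,0,0,-0.6],[0,0,0,-0.72],[0,0,0,-0.84],[0,0,0,-0.96],[0,0,0,-1.08],[0,0,0,-1.2],[0,0,0,-1.32],[0,0,0,-1.44],[0,0,0,-1.56],[0,0,0,-1.68],[0,0,0,-1.8],[0,0,0,-1.92],[0,0,0,-2.04],[0,0,0,-2.16],[0,0,0,-2.28],[0,0,0,-2.4]]' >/dev/null
python3 s.py
```

```text
t 5.8167 p [ 0.4239 -0.0804  0.2308] yaw -117.88 tilt [-0.061  0.047 -0.997] q [-1.06  0.4   1.45  2.16 -0.54  1.04 -2.93] F [-0.1  0.2 -0.8] T [-0.    0.02 -0.  ] w 0.002 g 0.0
cap tool cm [-17.84 -16.25   5.93] press 0.19607319909803478 0.1420113441964711
handle tool cm [-14.25  -3.71  17.03] press 0.06241010092815672 0.1424310912983633
t 7.4833 p [ 0.4219 -0.0809  0.229 ] yaw 19.59 tilt [ 0.011 -0.078 -0.997] q [-0.71  0.13  0.89  2.16 -0.21  0.94 -0.92] F [-0.1 -0.4 -0.4] T [-0.02  0.02 -0.01] w 0.005 g 0.0
cap tool cm [24.35 -0.09  5.69] press 0.19788856366312776 0.14293945171178643
handle tool cm [13.25 -6.86 16.83] press 0.06422546549324971 0.14335919881367865
```

```bash
sed -i 's/"tilt",M\[2\].round(3)/"toolz",M[:,2].round(3)/' s.py
cat >> s.py <<'E'
print("rows: world z-up unit in tool",(M.T@[0,0,1]).round(3))
E
python3 -m jog '[[3,-3,0,0],[6,-6,0,0],[6,-6,0,0]]' >/dev/null; python3 s.py
```

```text
t 7.7333 p [0.462  0.0022 0.2349] yaw 19.74 toolz [-0.014  0.078 -0.997] q [-0.81  0.18  0.83  2.09 -0.26  0.96 -1.06] F [0.6 0.2 0.9] T [-0.05 -0.06  0.03] w 0.001 g 0.0
cap tool cm [17.74  6.47  5.74] press 0.18064481744277733 0.05228837318219964
handle tool cm [ 6.64 -0.33 16.86] press 0.04698171927289928 0.05270812028409186
rows: world z-up unit in tool [ 0.013 -0.079 -0.997]
```

```bash
python3 -m jog '[[0,0,0,-0.12],[0,0,0,-0.24],[0,0,0,-0.36],[0,0,0,-0.48],[0,0,0,-0.6],[0,0,0,-0.72],[0,0,0,-0.84],[0,0,0,-0.96],[0,0,0,-1.08],[0,0,0,-1.2],[0,0,0,-1.32],[0,0,0,-1.44],[0,0,0,-1.56],[0,0,0,-1.68],[0,0,0,-1.8],[0,0,0,-1.92],[0,0,0,-2.04],[0,0,0,-2.16],[0,0,0,-2.28],[0,0,0,-2.4]]' >/dev/null
python3 -m jog '[[0,0,0,-0.1],[0,0,0,-0.136],[0,0,0,-0.136]]' >/dev/null
python3 s.py
```

```text
t 9.65 p [ 0.4587 -0.0047  0.2342] yaw 164.73 toolz [-0.016  0.077 -0.997] q [-0.5   0.15  0.47  2.08 -0.18  0.95  1.38] F [ 0.  -0.6 -0.3] T [-0.04  0.04 -0.02] w -0.002 g 0.0
cap tool cm [-18.37   5.68   5.68] press 0.18201790013170321 0.059840528063239966
handle tool cm [-5.4   4.88 16.82] press 0.0483548019618252 0.060260275165132174
rows: world z-up unit in tool [ 0.036  0.07  -0.997]
```

```bash
python3 -m jog '[[-0.7,3,0.1,0],[-1.3,6,0.3,0],[-1.3,6,0.3,0],[-1.4,5.8,3,0],[-1.5,5.6,6,0],[-1.6,5.4,9,0],[-1.7,5.2,12,0],[-1.8,5,15,0],[-1.9,4.9,16.8,0],[-1.9,4.9,16.8,0]]' >/dev/null; python3 s.py
```

```text
t 10.4833 p [0.4848 0.0502 0.0662] yaw 164.62 toolz [-0.023  0.075 -0.997] q [-0.45  0.47  0.33  2.15 -0.41  0.59  1.49] F [-0.2  0.6 -0.4] T [-0.03 -0.    0.06] w -0.003 g 0.0
cap tool cm [-16.63   0.89 -11.55] press 0.17099152467828113 7.166199258090225e-05
handle tool cm [-3.72  0.1  -0.33] press 0.037328426508403074 0.0004914090944731231
rows: world z-up unit in tool [ 0.042  0.066 -0.997]
```

```bash
python3 -m jog '[[-1,0,0,0],[-2,0,-0.1,0],[-2.7,0,-0.1,0],[-3.4,0,-0.1,0],[-4.1,0,-0.2,0],[-4.8,0,-0.2,0],[-5.3,0,-0.2,0],[-5.6,0,-0.2,0],[-5.6,0,-0.2,0]]' |grep force; python3 s.py; python3 -m jog '[[-0.2,0,0,0],[-0.4,0,0,0],[-0.4,0,0,0]]'|grep force;  python3 s.py
```

```text
contact_force: [-0.5, 0.4, -0.8]
grasp_force: 0.0
t 11.2333 p [0.5424 0.0355 0.0696] yaw 164.67 toolz [-0.015  0.077 -0.997] q [-0.39  0.54  0.33  2.02 -0.41  0.66  1.53] F [-0.5  0.4 -0.8] T [-0.07  0.02 -0.07] w -0.004 g 0.0
cap tool cm [-10.78   0.77 -10.9 ] press 0.1115809102635965 -0.0006500319144253185
handle tool cm [ 2.2  -0.05  0.23] press -0.022082187906281536 -0.00023028481253309932
rows: world z-up unit in tool [ 0.035  0.07  -0.997]
contact_force: [-8.3, 2.1, 6.5]
grasp_force: 4.4
t 11.4833 p [0.5427 0.0352 0.0688] yaw 164.72 toolz [-0.022  0.078 -0.997] q [-0.39  0.54  0.33  2.01 -0.41  0.67  1.53] F [-8.3  2.1  6.5] T [0.39 1.62 0.1 ] w -0.005 g 4.4
cap tool cm [-10.67   0.78 -11.05] press 0.11121908163225741 -0.0004427011119196816
handle tool cm [ 2.24 -0.02  0.17] press -0.022444016537620636 -2.2954010027462473e-05
rows: world z-up unit in tool [ 0.042  0.069 -0.997]
```

```bash
python3 -m jog '[[-0.3,0,0,0],[-0.5,0,0,0],[-0.5,0,0,0],[-0.5,0,0,0]]'|grep -E "force|pos"; python3 -m jog '[[1,0,0,0],[3,0,0,0],[3.1,0,-3,0],[3.2,0.2,-6,0],[3.3,0.4,-9,0],[3.4,0.6,-12,0],[3.6,0.9,-15,0],[3.8,1.2,-18,0],[3.8,1.2,-18,0]]' -1 60 |grep -E "t:"; python3 s.py;  python3 - <<'E'
from h import *
c=cam("scene");cv2.imwrite("pics/s2.png",cv2.resize(c["pixels"][120:270,160:340,::-1],None,fx=4,fy=4,interpolation=cv2.INTER_CUBIC))
W=pts(c);im=c["pixels"].astype(int)
ax=np.array([.650,.006]); a=np.radians(-15); X=np.array([np.cos(a),np.sin(a)]);Y=np.array([-X[1],X[0]])
d=W[...,:2]-ax; u=d@X; v=d@Y; z=W[...,2]
t=(np.abs(u+.1)<.07)&(np.abs(v)<.025)&(z>.045)&(z<.1)&(im.sum(2)<200); print("handle u,v",t.sum(),np.percentile(u[t],[2,50,98]),v[t].mean())
E
```

```text
eef_pos: [0.5428, 0.035, 0.0676]
contact_force: [-18.7, 4.1, 12.7]
grasp_force: 10.1
t: 12.57
tool_rot: [-0.008, 0.134, 0.99, 0.039]
t 12.5667 p [0.5232 0.0411 0.2567] yaw 164.65 toolz [-0.005  0.079 -0.997] q [-0.54  0.23  0.46  1.93 -0.22  1.01  1.33] F [ 1.3 -0.4 -0.3] T [-0.02 -0.07 -0.  ] w 0.996 g 0.0
cap tool cm [-13.36  -0.62   7.81] press 0.13151182520403779 -0.0010690085537562607
handle tool cm [-0.27 -1.49 18.81] press -0.0021512729658402664 -0.0006492614518640444
rows: world z-up unit in tool [ 0.026  0.075 -0.997]
handle u,v 41 [-0.09332685 -0.08442221 -0.08056952] 0.00047635082583388457
```

View pics/s2.png

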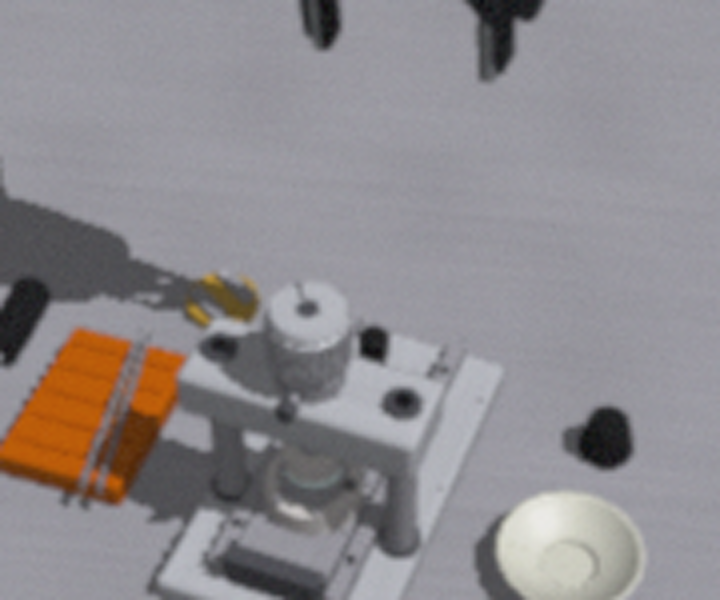

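The carriage is home: the handle sits about 0.088 m from the ram axis, and the push stalled on the stop. The cap's engraved line at (302,295) hasn't moved. Next I'll go over the cap.

```bash
python3 -m jog '[[-3,0,-0.1,-0.12],[-6,0,-0.2,-0.24],[-9,0,-0.3,-0.36],[-12,0,-0.4,-0.48],[-13.1,0,-0.4,-0.6],[-13.1,0,-0.4,-0.6],[-13.1,0,-0.4,-0.6]]' -1 60 |grep -E "t:"; python3 s.py;  python3 - <<'E'
from h import *
c=cam("wrist");cv2.imwrite("pics/w3.png",c["pixels"][...,::-1])
E
```

```text
t: 13.2
tool_rot: [-0.003, -0.163, 0.986, 0.039]
t 13.2 p [0.6455 0.0056 0.2483] yaw -161.24 toolz [-0.018  0.077 -0.997] q [-0.32  0.45  0.35  1.64 -0.25  1.11  2.01] F [-0.8  0.1 -0.5] T [-0.08 -0.   -0.06] w 0.995 g 0.0
cap tool cm [-0.38 -0.68  7.3 ] press 0.00421387399193626 0.0015273882398841292
handle tool cm [10.79  5.93 18.47] press -0.12944922417794177 0.0019471353417763423
rows: world z-up unit in tool [-0.007  0.078 -0.997]
```

View pics/w3.png

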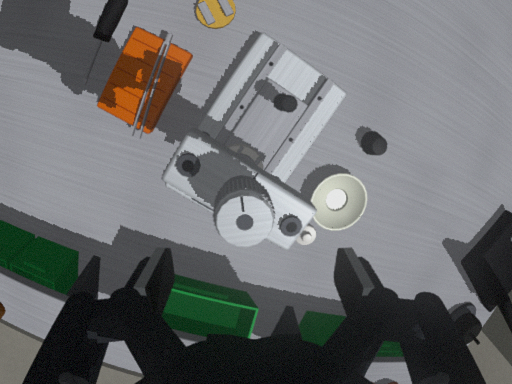

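The wrist view shows the cap top centred at (244,222), with its line pointing up the image to (241,197). That is roughly the tool's +x, so the turn is about 3.6 to 3.7 rad. I'll lower and grip.

```bash
python3 -m jog '[[-0.4,0,0,0],[-0.4,-0.2,2,0],[-0.4,-0.4,4,0],[-0.4,-0.5,6,0],[-0.4,-0.7,7.3,0],[-0.4,-0.7,7.3,0],[-0.4,-0.7,7.3,0]]' -1 60 |grep -E "t:"; python3 s.py; python3 -m jog '[[0,0,0,0],[0,0,0,0],[0,0,0,0],[0,0,0,0],[0,0,0,0],[0,0,0,0],[0,0,0,0],[0,0,0,0]]' 1 60|grep t:; python3 s.py
```

```text
t: 13.83
tool_rot: [-0.002, -0.165, 0.986, 0.039]
t 13.8333 p [0.6503 0.0068 0.1765] yaw -161.05 toolz [-0.017  0.077 -0.997] q [-0.3   0.53  0.32  1.69 -0.29  0.98  2.05] F [0.5 0.  0.7] T [-0.1  -0.05  0.01] w 0.998 g 0.0
cap tool cm [ 0.06 -0.08  0.15] press -8.292151153749598e-05 -0.0008715554410559384
handle tool cm [11.21  6.57 11.31] press -0.13374601968141553 -0.0004518083391637216
rows: world z-up unit in tool [-0.009  0.078 -0.997]
t: 14.5
tool_rot: [-0.0, -0.165, 0.986, 0.039]
t 14.5 p [0.6517 0.0056 0.1785] yaw -161.04 toolz [-0.013  0.076 -0.997] q [-0.3   0.53  0.32  1.69 -0.29  0.98  2.05] F [-2.   0.1  5.9] T [-1.04  0.05  0.03] w 0.501 g 60.3
cap tool cm [0.15 0.07 0.35] press -0.0017990244135756431 -1.7939042980507102e-05
handle tool cm [11.35  6.75 11.46] press -0.1354621225834537 0.00040180805891170903
rows: world z-up unit in tool [-0.012  0.076 -0.997]
```

Gripped. I'll screw down, following the thread.

```bash
python3 -m jog '[[0,0,0.01,0.1],[0,0,0.02,0.2],[0,0,0.03,0.3],[0,0,0.04,0.4],[0,0,0.05,0.5],[0,0,0.06,0.6],[0,0,0.07,0.7],[0,0,0.08,0.8],[0,0,0.09,0.9],[0,0,0.1,1.0],[0,0,0.1,1.0]]'|grep t:; python3 s.py; python3 -m jog '[[0,0,0.01,0.1],[0,0,0.02,0.2],[0,0,0.03,0.3],[0,0,0.04,0.4],[0,0,0.05,0.5],[0,0,0.06,0.6],[0,0,0.07,0.7],[0,0,0.08,0.8],[0,0,0.09,0.9],[0,0,0.1,1.0],[0,0,0.1,1.0]]'|grep t:; python3 s.py;  python3 - <<'E'
from h import *
c=cam("wrist");cv2.imwrite("pics/w4.png",cv2.resize(c["pixels"][140:340,150:350,::-1],None,fx=3,fy=3,interpolation=cv2.INTER_CUBIC))
E
```

```text
t: 15.42
tool_rot: [-0.019, 0.331, 0.943, 0.032]
t 15.4167 p [0.6508 0.0027 0.1774] yaw 141.33 toolz [-0.015  0.073 -0.997] q [-0.46  0.58  0.57  1.7  -0.44  1.01  1.18] F [-3.1 -6.5  7.5] T [-2.05  1.01 -0.04] w 0.499 g 59.7
cap tool cm [0.26 0.19 0.26] press -0.001681300838503107 0.002996082973041834
handle tool cm [11.89 -5.67 11.38] press -0.13534439900838116 0.0034158300749340532
rows: world z-up unit in tool [ 0.057  0.047 -0.997]
t: 16.33
tool_rot: [-0.033, 0.743, 0.668, 0.017]
t 16.3333 p [0.6486 0.0018 0.1755] yaw 83.82 toolz [-0.019  0.072 -0.997] q [-0.62  0.65  0.82  1.72 -0.62  1.07  0.33] F [-11.5  -8.4   7.4] T [-1.96  1.11  0.14] w 0.496 g 63.9
cap tool cm [0.43 0.1  0.08] press 0.00028220616016237703 0.0044741939054812755
handle tool cm [  1.77 -12.81  11.24] press -0.13338089200971567 0.004893941007373491
rows: world z-up unit in tool [ 0.07  -0.026 -0.997]
```

View pics/w4.png

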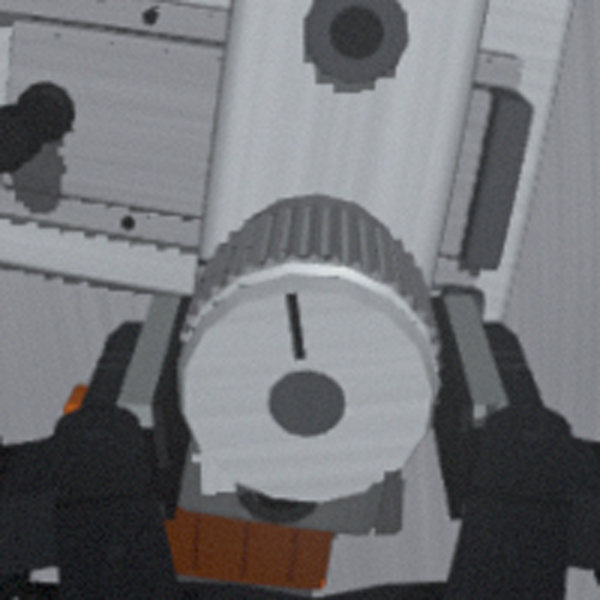

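The line at (295,325) in the crop hasn't shifted relative to the tool, so there's no slip. About 1.85 rad remains.

```bash
python3 -m jog '[[0,0,0.01,0.1],[0,0,0.02,0.2],[0,0,0.03,0.3],[0,0,0.04,0.4],[0,0,0.05,0.5],[0,0,0.06,0.6],[0,0,0.07,0.7],[0,0,0.08,0.8],[0,0,0.09,0.9],[0,0,0.1,1.0],[0,0,0.11,1.1],[0,0,0.12,1.2],[0,0,0.13,1.3],[0,0,0.14,1.4],[0,0,0.15,1.5],[0,0,0.15,1.5]]'|grep t:; python3 s.py; python3 -m jog '[[0,0,0.01,0.1],[0,0,0.02,0.2],[0,0,0.02,0.2]]'|grep t:; python3 s.py
```

```text
t: 17.72
tool_rot: [-0.038, 0.999, -0.017, -0.013]
t 17.7167 p [0.6461 0.0047 0.1731] yaw -1.92 toolz [-0.026  0.075 -0.997] q [-0.78  0.84  1.16  1.73 -0.89  1.23 -0.95] F [-17.6  -0.4   9.7] T [-1.25  3.36  0.21] w 0.497 g 81.0
cap tool cm [ 0.38 -0.16 -0.19] press 0.0033823465703309167 0.0023024812528320937
handle tool cm [-12.33  -2.4   11.07] press -0.13028075159954713 0.002722228354724312
rows: world z-up unit in tool [-0.028 -0.075 -0.997]
t: 17.97
tool_rot: [-0.037, 0.992, -0.117, -0.017]
t 17.9667 p [0.6462 0.0052 0.173 ] yaw -13.35 toolz [-0.025  0.077 -0.997] q [-0.79  0.87  1.2   1.73 -0.93  1.25 -1.13] F [-17.2  -0.7   9.9] T [-0.79  3.31  0.22] w 0.501 g 78.9
cap tool cm [ 0.34 -0.18 -0.21] press 0.0034393034295863924 0.0017109409098315348
handle tool cm [-12.55   0.17  11.05] press -0.13022379474029164 0.0021306880117237512
rows: world z-up unit in tool [-0.043 -0.069 -0.997]
```

```bash
for i in 1; do python3 -m jog '[[0,0,0,0.1],[0,0,0,0.1]]'|grep t:; python3 s.py|head -1; python3 -m jog '[[0,0,0,0.1],[0,0,0,0.1]]'|grep t:; python3 s.py|head -1;python3 -m jog '[[0,0,0,0.1],[0,0,0,0.1]]'|grep t:; python3 s.py|head -1; done;  python3 - <<'E'
from h import *
c=cam("wrist");cv2.imwrite("pics/w5.png",cv2.resize(c["pixels"][140:340,150:350,::-1],None,fx=3,fy=3,interpolation=cv2.INTER_CUBIC))
E
```

```text
t: 18.13
tool_rot: [-0.036, 0.985, -0.166, -0.019]
t 18.1333 p [0.6463 0.0053 0.1727] yaw -19.02 toolz [-0.025  0.076 -0.997] q [-0.79  0.89  1.22  1.73 -0.94  1.27 -1.21] F [-15.5   0.1   8. ] T [-1.16  3.37  0.19] w 0.496 g 76.7
t: 18.3
tool_rot: [-0.034, 0.976, -0.213, -0.019]
t 18.3 p [0.6474 0.0052 0.1727] yaw -24.54 toolz [-0.024  0.074 -0.997] q [-0.8   0.9   1.24  1.73 -0.96  1.28 -1.3 ] F [-11.8  -2.3   5.5] T [-1.65  2.42  1.32] w 0.498 g 74.3
t: 18.47
tool_rot: [-0.032, 0.964, -0.263, -0.019]
t 18.4667 p [0.6487 0.0044 0.1727] yaw -30.43 toolz [-0.02   0.073 -0.997] q [-0.8   0.92  1.25  1.73 -0.98  1.29 -1.39] F [-4.3 -4.4  0.9] T [-2.1   1.9   0.02] w 0.496 g 71.2
```

View pics/w5.png

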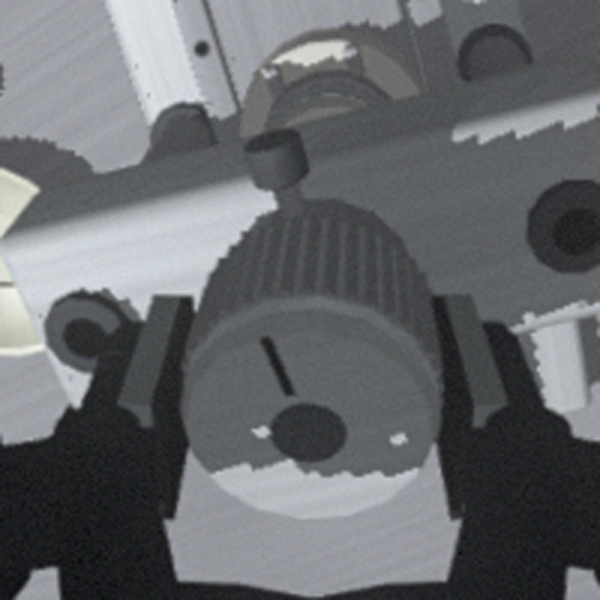

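The line has now swung about 20° left relative to the tool (265,340), and the torque spiked to 1.3 N m before slipping. So the cap has bottomed. I'll press it against the stop once more with a firmer grip.

```bash
python3 -m jog '[[0,0,0,0],[0,0,0,0.05],[0,0,0,0.1]]' 1 110 |grep t:; python3 s.py|head -1; python3 -m jog '[[0,0,0,0.03],[0,0,0,0.03],[0,0,0,0.03]]'|grep t:; python3 s.py|head -1
```

```text
t: 18.77
tool_rot: [-0.032, 0.95, -0.309, -0.021]
t 18.7667 p [0.6487 0.0044 0.1729] yaw -35.93 toolz [-0.02   0.073 -0.997] q [-0.81  0.93  1.27  1.73 -0.99  1.3  -1.48] F [-8.2 -3.4  2.7] T [-1.53  3.09  1.93] w 0.486 g 111.1
t: 19.02
tool_rot: [-0.032, 0.946, -0.322, -0.023]
t 19.0167 p [0.6479 0.005  0.1729] yaw -37.54 toolz [-0.023  0.074 -0.997] q [-0.81  0.94  1.28  1.73 -0.99  1.31 -1.5 ] F [-9.4 -3.5  3.8] T [-1.69  2.52  0.96] w 0.484 g 111.2
```

Torque held on the stop. Now back off a quarter turn.

```bash
python3 -m jog '[[0,0,-0.01,-0.1],[0,0,-0.02,-0.2],[0,0,-0.03,-0.3],[0,0,-0.04,-0.4],[0,0,-0.05,-0.5],[0,0,-0.06,-0.6],[0,0,-0.07,-0.7],[0,0,-0.08,-0.8],[0,0,-0.09,-0.9],[0,0,-0.1,-1.0],[0,0,-0.11,-1.1],[0,0,-0.12,-1.2],[0,0,-0.13,-1.3],[0,0,-0.14,-1.4],[0,0,-0.15,-1.5],[0,0,-0.15,-1.6],[0,0,-0.15,-1.6],[0,0,-0.15,-1.6]]'|grep t:; python3 s.py;  python3 - <<'E'
from h import *
from scipy.spatial.transform import Rotation as R
c=cam("wrist");cv2.imwrite("pics/w6.png",cv2.resize(c["pixels"][140:340,150:350,::-1],None,fx=3,fy=3,interpolation=cv2.INTER_CUBIC))
np.savez("w6",cx=c["cx"],cy=c["cy"],f=192/np.tan(np.radians(c["fovy"])/2),pose=c["pose"])
E
```

```text
t: 20.52
tool_rot: [-0.038, 0.89, 0.454, 0.008]
t 20.5167 p [0.6485 0.0047 0.1738] yaw 53.93 toolz [-0.021  0.075 -0.997] q [-0.68  0.71  0.95  1.72 -0.72  1.11 -0.11] F [-6.  -3.4 -1.3] T [-1.95  1.05  0.19] w 0.485 g 115.5
cap tool cm [ 0.2   0.04 -0.11] press 0.001150017999196559 0.0016788142609027404
handle tool cm [ -5.07 -11.79  11.08] press -0.13251308017068147 0.0020985613627949613
rows: world z-up unit in tool [ 0.048 -0.06  -0.997]
```

View pics/w6.png

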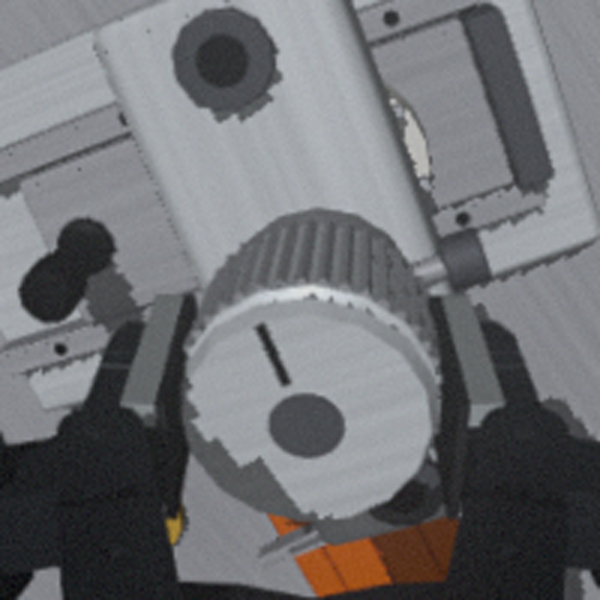

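The line runs from (288,385) to (260,325) in the crop, with the cap centred between the fingers. I'll check its world angle and that everything is still.

```bash
python3 - <<'E'
from h import *
w=np.load("w6.npz"); 
def g(u,v,z=.1845):
    d=np.array([150+u/3-w["cx"],140+v/3-w["cy"]]); r=np.hypot(*d); th=r/w["f"]
    ray=w["pose"][:3,:3]@np.r_[d/r*np.sin(th),np.cos(th)]; o=w["pose"][:3,3]; return (o+ray*(z-o[2])/ray[2])[:2]
a,b,c=g(288,385),g(260,325),g(307,425); print(c, b-a, "turn deg", np.degrees(np.arctan2(*(b-a)[::-1]))+15, np.degrees(np.arctan2(*(b-c)[::-1]))+15)
E
python3 -m jog '[[0,0,0,0],[0,0,0,0],[0,0,0,0],[0,0,0,0]]'|grep t:; python3 s.py|head -1
python3 - <<'E'
from h import *
for n in("scene","side"):
    c=cam(n); im0=cv2.imread(f"pics/{n}0.png"); d=cv2.absdiff(im0,c["pixels"][...,::-1]).max(2)
    W0=np.load(n+".npy")
    for nm,(x,y) in {"dish":(302,260),"loupe":(312,229),"die":(290,283),"tweezer":(188,225),"holder":(214,195),"driver":(160,208)}.items() if n=="scene" else {"dish":(208,272),"loupe":(248,287),"die":(184,262),"holder":(301,214),"driver":(281,180)}.items():
        T=im0[y-10:y+11,x-10:x+11]; S=np.ascontiguousarray(c["pixels"][y-22:y+23,x-22:x+23,::-1])
        r=cv2.minMaxLoc(cv2.matchTemplate(S,T,cv2.TM_CCOEFF_NORMED)); print(n,nm,round(r[1],2),np.array(r[3])-12)
E
```

```text
[0.64730925 0.00462448] [0.0027295  0.01070435] turn deg 90.69498899849418 90.72410111286096
t: 20.9
tool_rot: [-0.038, 0.89, 0.454, 0.008]
t 20.9 p [0.6485 0.0047 0.1738] yaw 53.9 toolz [-0.021  0.074 -0.997] q [-0.69  0.72  0.95  1.72 -0.72  1.11 -0.11] F [-7.3 -2.7 -0.7] T [-1.9   1.07  0.14] w 0.486 g 115.5
scene dish 0.99 [0 0]
scene loupe 1.0 [0 0]
scene die 1.0 [0 0]
scene tweezer 0.66 [ 1 -2]
scene holder 0.22 [-2 -6]
scene driver 0.75 [0 0]
side dish 1.0 [0 0]
side loupe 1.0 [0 0]
side die 1.0 [0 0]
side holder 1.0 [0 0]
side driver 0.7 [-1 -1]
```

The cap is turned 90.7° back from the bottom, at rest and gripped, and none of the bystanders have moved. Handing in.

```bash
python3 -c "
from station import bot; print(bot.hand_in())"
```

```text
the job is handed in; nothing more can be done
None
```

The job is handed in (no verdict came back): the carriage is home, the cap was screwed down to its stop and backed off about 91°, and the fingers still hold it at rest with about 115 N. The small things are where they were, as far as the cameras show.

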